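# Centre a wooden finial on the painting turntable

## Robot

A 6-joint arm with a two-finger parallel gripper is mounted at the origin on the work surface. World frame = base frame: x ahead of the robot, y to its left, z up, the work surface at z = 0. Lengths are in m, angles in rad, forces in N, time in s.
With the tool pointing down it reaches from about 0.325 to 0.85 m from the base axis. Payload 15.5 kg.
Tool frame: the origin (TCP) lies between the finger pads; the fingertips stand 17 mm ahead of it and the grasp point (between the pads) lies 2 mm behind it; z points along the fingers, y is the line along which they close (so a half turn about z gives the same grasp; the last joint's range is limited). The gripper opens to 91 mm and grips with 3 to 60 N. Pads are 32 mm wide; open, the fingers measure 118 mm over their backs; the gripper's body (76 mm by 178 mm) begins 60 mm behind the grasp point.
Start: joints at [1.234, 0.494, 1.345, -0, 1.302, -0.096], TCP at [0.149, 0.607, 0.231] pointing down, gripper open.
Joint ranges: [-2.91, 2.91], [-0.82, 2.16], [0.22, 2.67], [-1.22, 4.37], [0.12, 2.79], [-3.08, 3.08]. Speed limits (rad/s): [1.89, 1.89, 2.57, 3.01, 3.01, 3.01].

## Interface

Orientations are given as a 3x3 rotation matrix whose columns are the frame's x, y, z axes.
In Python, from rig import manip, eyes gives the robot as it stands.
- The arm moves only by the tool send_rows, never from a script. Its argument "increments" is a list of rows, each a list of 4 numbers: the shift along the world's x, y, z in mm, then the turn about the world's z in rad. In form: [[tx, ty, tz, turn], ...]. A call has 1 to 10 rows; each row is the pose to reach, as a shift and turn from the pose commanded when the call began; what a row does not reach only later rows make up. A row lasts 1/10 s, in which the tool goes at most 50 mm and 8.59 degrees, less where a joint would pass 70% of its speed; a pose out of reach is approached as far as the arm can. A call with a gripper value outside its range is refused whole. "grip" is the gripper command: -1 is shut, 1 is fully open, values between are in proportion, set as the call begins (left out, the last holds). The fingers move at their own pace and stop on an object; "newtons" is the grip in N (left out, the last holds). Time passes only in rows, so rows that repeat a pose let the fingers close. It gives the time, the measured TCP pose, the force, the opening and the grip force at its end, in the units of the state.
- manip.observe(): the state, without advancing time (a new reading comes with each control period).
- eyes.read_camera(name): name is "scene" or "top"; returns (picture, depth): 420x560x3 uint8, red, green, blue; 420x560 float32, m along the optical axis (not along the pixel's ray), 0 where there is no reading.
- eyes.camera_params(name): a dict with "vfov" (degrees; the focal length in pixels is half the picture's height over the tangent of half this angle, whatever the lens; pixels are square), "cx", "cy" (the principal point, pixels), "R" (3x3) and "t" (3): a world point X has camera coordinates R X + t. Camera axes: x right, y down, z forward; pixel columns grow to the right and rows downward; lengths in m; the calibration is good to about 2 mm. A picture is of the moment at which its call begins. camera_params takes no time and is no camera call.
- manip.job_done(): hands the job in; it is judged then, once.
The state is a dict: "t": time; "joint_pos": joint angles; "qvel": joint speeds; "tau": joint torques, N m; "tcp_pos": TCP position; "eef_rot": TCP orientation; "force": force on the tool from outside, world axes, zero at the start; "moment": the same for the moment, N m; "opening": finger opening in m; "gripper_force": force on a finger pad.
Only numpy, scipy, OpenCV 4.12 (cv2) and the standard library are available. Lean on these libraries where they do the work, as an engineer would, in place of code of your own. Each camera call takes 0.05 s, during which the arm holds its last target. There are 200 camera calls.

## Task

The bare wooden finial has been set down off-centre on the turntable and must be centred before it can be painted: nudge it with light taps of the fingertips or the outside of the fingers, until its foot stands wholly inside the smallest ring on the turntable's head. It is wobbly on its small foot, so do not topple it or knock it off, and never take it between the fingers or lift it. Leave it standing there upright and still, and leave the painted finial, the paint tin, the jar and the brush where they are.

Things in the scene. Friction and masses are not known exactly. Their poses are not given: they have to be found in the camera images.
- finial: bare light-wood finial, 0.09 to 0.18 kg, loose on the turntable: foot 32 mm wide, 8 thick; ball-shaped bulb 60 wide, centre 36 mm above the underside; neck 18 wide; knob 28 wide on top; 92 high; round about z. Origin: centre of the foot's underside, z up. Wobbly: slides (friction about 0.3) if pushed slowly at the bulb's middle or lower, topples if pushed at neck or knob; falls beyond 20 degrees
- finial_knob (a point): centre of the bare finial's knob (28 mm in diameter), on its axis, 78 mm above the underside of its foot and 14 mm below its top
- wheel_centre (a point): where the turntable's axis meets the top of its head, 95 mm above the bench; z up. Fixed turntable: grey foot 136 mm wide, column, flat round aluminium head 160 mm wide, 10 thick, with three thin dark rings 44, 90 and 140 mm in diameter centred here. The head turns freely about the axis (bearing friction 0.01 N m) and cannot tilt; its turning does not matter
- painted_finial: a second finial of the same shape and size, painted blue, standing on the bench; leave it alone. Origin: centre of its underside
- paint_tin: closed steel paint tin with a blue band and a wire handle, 84 mm in diameter, 90 mm high, standing on the bench; leave it alone. Origin: centre of its underside
- jar: amber glass jar with a brass cap, 62 mm in diameter, 85 mm high, standing on the bench; leave it alone. Origin: centre of its underside
- brush: paint brush, lying on the bench; leave it alone. Its handle points along its -x axis, its bristles along +x. Origin: underside, near the middle
Not all that is in view belongs to the job. What is shaped like the part that bears wheel_centre but blue or pink is not meant.

How it is judged:
At the end, for the whole second after the job is handed in: The finial stands upright (within 3 degrees) and still on the turntable's head, its foot wholly inside the smallest ring (foot centre within 6 mm of the turntable's axis); the painted finial, tin, jar and brush are within 15 mm of where they were (horizontal distance between finial and wheel_centre below 0.006 m and z of finial in the frame of wheel_centre between -0.003 and 0.003 m and angle between finial's own z axis and vertical below 0.05 rad and linear speed of finial below 0.01 m/s and angular speed of finial below 0.2 rad/s and distance of each of painted_finial, paint_tin, jar, brush from where it was at the start of the episode below 0.015 m); the robot touches nothing.
It fails at once if the finial is toppled (leans more than 17 degrees) or knocked off the turntable's head (angle between finial's own z axis and vertical above 0.3 rad or z of finial in the frame of wheel_centre below -0.008 m).
It fails at once if the finial is taken between the fingers (the point between the finger pads comes over its axis, lower than 20 mm above its top) or lifted off the head ((horizontal distance between the grasp point and finial_knob below 0.015 m and z of the grasp point in the frame of finial_knob below 0.034 m) or z of finial in the frame of wheel_centre above 0.01 m).
It fails at once if the finial is pressed harder than a light tap (over 6 N) (contact force between any of the fingers, the arm and finial above 6 N).
It fails at once if the finial is sent sliding fast (over 0.3 m/s) (linear speed of finial above 0.3 m/s).
It fails at once if the painted finial, tin, jar or brush is pushed about (over 15 mm) (distance of any of painted_finial, paint_tin, jar, brush from where it was at the start of the episode above 0.015 m).
It also fails if it takes over 54 s, if anything falls off the work surface, if the arm or the gripper's body presses on something with over 40 N, if the wrist force passes 120 N, or if a joint passes its speed limit or range.

## Working session

There is one attempt and no reset: what is moved stays moved. The work goes in short steps, Python scripts to look and compute and a tool call to move; the robot and the scene stay as the last step left them, time stands still between calls to the robot, and variables do not carry over. Pictures are saved under pics/ and viewed, at most 10 in all, crops included, and the job is handed in when it is done.

Besides the shell and the picture viewer there is one more tool, called after "Request:" as name([rows], argument=value, ...), one row to a line, values as JSON. send_rows: Moves the arm, as the interface text tells. Its arguments: {"type":"object","properties":{"increments":{"type":"array"},"grip":{"type":"number"},"newtons":{"type":"number"}},"required":["increments"]}

```bash
mkdir -p pics; cat > h.py <<'E'
import numpy as np, cv2
from rig import manip, eyes
def look(n,f=None):
    im,d=eyes.read_camera(n); p=eyes.camera_params(n)
    if f: cv2.imwrite(f,im[:,:,::-1])
    return im,d,p
def cloud(d,p):
    f=d.shape[0]/2/np.tan(np.radians(p["vfov"])/2)
    v,u=np.mgrid[:d.shape[0],:d.shape[1]]
    c=np.stack([(u-p["cx"])/f*d,(v-p["cy"])/f*d,d],-1)
    return (c-np.array(p["t"]))@np.array(p["R"])
E
python3 - <<'E'
from h import *
for n in("top","scene"):
    im,d,p=look(n,f"pics/{n}0.png"); np.savez(f"{n}0.npz",im=im,d=d)
    print(n,p)
print(manip.observe())
E
```

```text
top {'vfov': 57.52670700187449, 'cx': 274.32509197693366, 'cy': 206.2063327253641, 'R': array([[ 0.02714709, -0.99954681,  0.01300805],
       [-0.99366366, -0.02840253, -0.10874661],
       [ 0.10906679, -0.00997347, -0.99398439]]), 't': array([0.05836022, 0.52321196, 1.02533872])}
scene {'vfov': 56.69010605792155, 'cx': 272.2091254942204, 'cy': 211.2199532517362, 'R': array([[ 0.26461432,  0.96435115, -0.00247377],
       [ 0.64539811, -0.17899967, -0.74257687],
       [-0.71654766,  0.1948999 , -0.66975628]]), 't': array([-0.2052951 , -0.21936332,  1.45575493])}
{'t': 0.1, 'joint_pos': array([ 1.23451071e+00,  4.94139973e-01,  1.34607024e+00,  6.02119154e-06,
        1.30247284e+00, -9.55037388e-02]), 'qvel': array([ 0.00068546,  0.00041362,  0.00034328,  0.00077457,  0.00072433,
       -0.00114824]), 'tau': array([ 2.47375021e-03, -8.80243063e+01, -3.82545555e+01,  7.09608081e-02,
        4.85284743e-02, -1.96415419e-05]), 'tcp_pos': array([0.14893111, 0.60667043, 0.23038574]), 'eef_rot': array([[-9.71151421e-01,  2.38463379e-01, -3.65292261e-04],
       [ 2.38463634e-01,  9.71150884e-01, -1.02740235e-03],
       [ 1.09756067e-04, -1.08487217e-03, -9.99999406e-01]]), 'force': array([-0.05157878, -0.32062218, -0.21518584]), 'moment': array([-0.03108414, -0.04190981,  0.02478565]), 'gripper_force': 0.0, 'opening': 0.09143900690045358}
```

View pics/top0.png

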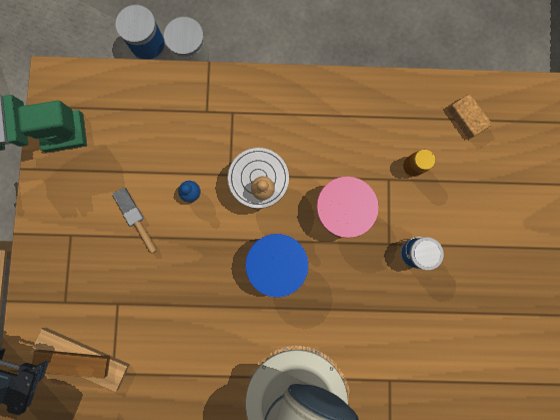

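View pics/scene0.png

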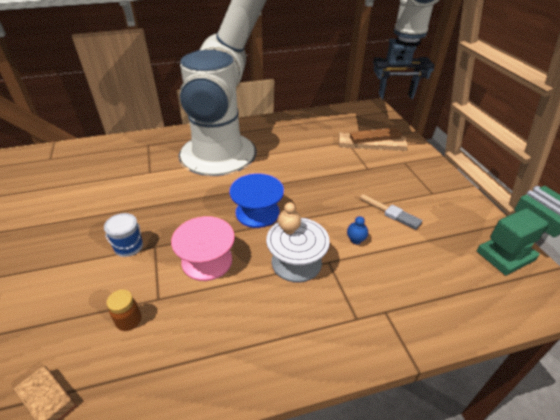

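The top view shows the grey turntable at (258,178), the bare finial at (263,187), the painted finial at (190,191), and the blue and pink decoys at (277,265) and (348,207). The scene view agrees, with the finial on the robot side of the head.

```bash
cat >> h.py <<'E'
from scipy.optimize import least_squares
# profile fit: wheel via head edge circle, finial via bulb+knob spheres (rigid upright, xy unknown, z known)
def head(P,c0):
    m=(abs(P[...,2]-.095)<.006)&(np.hypot(P[...,0]-c0[0],P[...,1]-c0[1])<.1)
    q=P[m]
    pts=[]
    c=np.array(c0)
    for _ in range(4):
        a=np.arctan2(q[:,1]-c[1],q[:,0]-c[0]); r=np.hypot(q[:,0]-c[0],q[:,1]-c[1])
        b=((a+np.pi)/(2*np.pi)*36).astype(int)
        e=np.array([q[b==i][np.argmax(r[b==i])][:2] for i in range(36) if (b==i).sum()>3])
        s=least_squares(lambda x:np.hypot(e[:,0]-x[0],e[:,1]-x[1])-x[2],[*c,.08],loss="soft_l1",f_scale=.002)
        c=s.x[:2]
    return s.x,np.median(q[:,2])
def finial(P,im,c):
    r=im[...,0].astype(int);b=im[...,2].astype(int)
    m=(P[...,2]>.108)&(P[...,2]<.2)&(np.hypot(P[...,0]-c[0],P[...,1]-c[1])<.1)&(r-b>25)
    q=P[m]
    def res(x):
        d1=np.linalg.norm(q-[x[0],x[1],.131+x[2]],axis=1)-.030
        d2=np.linalg.norm(q-[x[0],x[1],.173+x[2]],axis=1)-.014
        return np.where(abs(d1)<abs(d2),d1,d2)
    s=least_squares(res,[*np.median(q,0)[:2],0],loss="soft_l1",f_scale=.002)
    return s.x,len(q),np.median(abs(res(s.x)))
E
python3 - <<'E'
from h import *
for n in("top","scene"):
    z=np.load(n+"0.npz"); p=eyes.camera_params(n); P=cloud(z["d"],p)
    px={"top":(245,195),"scene":(300,258)}[n]
    print(n,P[px[1],px[0]])
    h,hz=head(P,(.57,.045) if 0 else P[px[1],px[0]][:2])
    h,hz=head(P,h[:2]); print("head",h,hz)
    print("fin",finial(P,z["im"],h[:2]))
    for k,(u,v) in ({"painted":(190,190),"blue":(277,265),"pink":(348,207),"tin":(428,253)}.items() if n=="top" else {}.items()): print(k,P[v,u])
E
```

```text
top [0.54119518 0.15021358 0.09356621]
head [0.58793887 0.11771859 0.07922276] 0.09542100924235608
fin (array([0.5547022 , 0.10463831, 0.00077422]), 431, np.float64(0.0006313725685189314))
painted [0.55124926 0.2943724  0.08586202]
blue [0.36430422 0.06271833 0.09432182]
pink [ 0.51765782 -0.11719624  0.09294847]
tin [ 0.40494718 -0.32274809  0.09447497]
scene [0.65372281 0.10362377 0.09503796]
head [0.59110537 0.11876726 0.07898245] 0.0935421886132256
fin (array([ 0.55520894,  0.10614274, -0.00062004]), 482, np.float64(0.0008503387201143388))
```

Request:
send_rows([
  [24, -37, 0, 0.06],
  [48, -74, 0, 0.12],
  [72, -111, 0, 0.18],
  [96, -148, 0, 0.24],
  [120, -185, 0, 0.3],
  [144, -222, 0, 0.36],
  [168, -259, 0, 0.42],
  [192, -296, 0, 0.48],
  [216, -333, 0, 0.54],
  [240, -370, 0, 0.6],
], grip=-1, newtons=5)

```text
t: 1.1
tcp_pos: [0.3896, 0.2353, 0.2309]
eef_rot: [[-0.935, -0.354, -0.0], [-0.354, 0.935, -0.0], [0.0, 0.0, -1.0]]
force: [0.8, 0.5, -0.1]
opening: 0.0142
gripper_force: 0.0
```

Request:
send_rows([
  [24, -37, 0, 0],
  [48, -74, 0, 0],
  [72, -111, 0, 0],
  [90, -140, 0, 0],
  [99, -156, 0, 0],
  [99, -156, 0, 0],
  [99, -156, 0, 0],
])

```text
t: 1.8
tcp_pos: [0.4877, 0.081, 0.2306]
eef_rot: [[-0.937, -0.351, -0.001], [-0.351, 0.937, 0.0], [0.001, 0.0, -1.0]]
force: [-0.3, 0.6, -0.0]
opening: 0.0004
gripper_force: 0.0
```

Request:
send_rows([
  [0, 0, -30, 0],
  [0, 0, -60, 0],
  [0, 0, -80, 0],
  [0, 0, -92, 0],
  [0, 0, -92, 0],
  [0, 0, -92, 0],
])

```text
t: 2.4
tcp_pos: [0.4877, 0.0817, 0.1393]
eef_rot: [[-0.936, -0.353, -0.0], [-0.353, 0.936, 0.0], [0.0, 0.0, -1.0]]
force: [-0.2, 0.0, -0.1]
opening: 0.0004
gripper_force: 0.0
```

```bash
cat > m.py <<'E'
import sys
from h import *
W=np.array([.5895,.1183])
im,d,p=look("scene",sys.argv[1] if len(sys.argv)>1 else None); P=cloud(d,p)
x,n,e=finial(P,im,W); h,hz=head(P,(.591,.1188))
print("fin",x.round(4),n,e.round(5),"head",h.round(4),"to go vs head mm",((h[:2]-x[:2])*1e3).round(1))
s=manip.observe(); print(s["t"],s["tcp_pos"].round(4),s["force"].round(2), "tcp->fin",((x[:2]-s["tcp_pos"][:2])*1e3).round(1))
E
python3 m.py pics/s1.png
```

```text
fin [ 5.551e-01  1.061e-01 -4.000e-04] 486 0.00073 head [0.5908 0.1188 0.0792] to go vs head mm [35.7 12.7]
2.45 [0.4881 0.0816 0.1396] [ 0.46 -0.64  0.02] tcp->fin [67.  24.5]
```

View pics/s1.png

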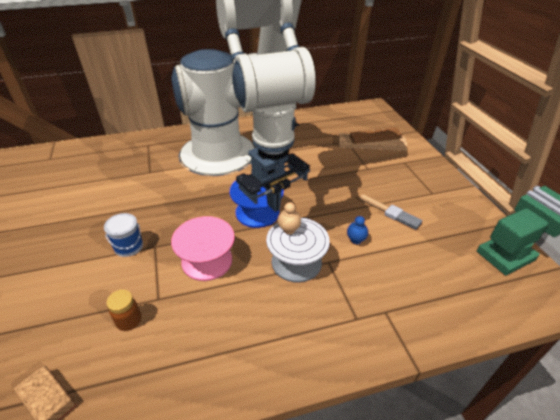

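The fingers are behind the finial at about (278,190), and the finial is still at (290,218). I'll approach and push slowly.

Request:
send_rows([
  [8, 3, 0, 0],
  [14, 5, 0, 0],
  [17, 6, 0, 0],
  [19, 6.8, 0, 0],
  [20.5, 7.5, 0, 0],
  [22, 8, 0, 0],
  [23.5, 8.6, 0, 0],
  [25, 9.2, 0, 0],
  [26.5, 9.7, 0, 0],
  [28, 10.3, 0, 0],
])

```text
t: 3.45
tcp_pos: [0.5161, 0.0913, 0.1389]
eef_rot: [[-0.936, -0.352, -0.0], [-0.352, 0.936, -0.0], [0.0, 0.0, -1.0]]
force: [0.2, 0.5, 0.4]
opening: 0.0006
gripper_force: 0.3
```

```bash
python3 m.py
```

```text
fin [ 5.599e-01  1.084e-01 -5.000e-04] 505 0.00085 head [0.5909 0.119  0.0792] to go vs head mm [31.  10.6]
3.5 [0.5164 0.0914 0.1389] [-0.05 -0.24 -0.18] tcp->fin [43.5 17. ]
```

Request:
send_rows([
  [1.5, 0.5, 0, 0],
  [3, 1, 0, 0],
  [4.5, 1.5, 0, 0],
  [6, 2, 0, 0],
  [7.5, 2.5, 0, 0],
  [9, 3, 0, 0],
  [10.5, 3.5, 0, 0],
  [12, 4, 0, 0],
  [13.5, 4.5, 0, 0],
  [15, 5, 0, 0],
])

```text
t: 4.5
tcp_pos: [0.5312, 0.0963, 0.1389]
eef_rot: [[-0.936, -0.352, 0.0], [-0.352, 0.936, 0.0], [-0.0, 0.0, -1.0]]
force: [-0.8, -0.4, -1.4]
opening: 0.0006
gripper_force: 0.3
```

```bash
python3 m.py pics/s2.png
```

```text
fin [ 5.746e-01  1.139e-01 -4.000e-04] 513 0.00077 head [0.5898 0.1189 0.0797] to go vs head mm [15.2  5. ]
4.55 [0.5314 0.0964 0.1389] [-0.08 -1.26 -1.1 ] tcp->fin [43.2 17.6]
```

View pics/s2.png

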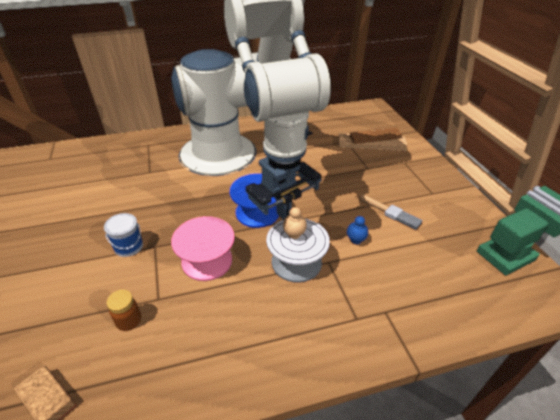

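The finial is upright at (295,225) and moving straight towards the centre, with about 15 mm left.

Request:
send_rows([
  [1.5, 0.5, 0, 0],
  [3, 1, 0, 0],
  [4.5, 1.5, 0, 0],
  [6, 1.9, 0, 0],
  [7.5, 2.4, 0, 0],
  [9, 2.9, 0, 0],
  [10.5, 3.4, 0, 0],
  [12, 3.8, 0, 0],
  [13, 4.2, 0, 0],
  [13.5, 4.4, 0, 0],
])

```text
t: 5.55
tcp_pos: [0.5447, 0.1007, 0.1389]
eef_rot: [[-0.936, -0.352, 0.0], [-0.352, 0.936, 0.0], [-0.0, 0.0, -1.0]]
force: [-1.0, -1.3, 0.6]
opening: -0.0001
gripper_force: 0.3
```

```bash
python3 m.py
```

```text
fin [ 0.5881  0.1183 -0.0006] 516 0.00083 head [0.5895 0.1189 0.0797] to go vs head mm [1.4 0.6]
5.6 [0.5447 0.1007 0.1389] [-0.79 -0.69  0.06] tcp->fin [43.4 17.6]
```

Request:
send_rows([
  [-2, -0.7, 0, 0],
  [-6, -2, 0, 0],
  [-15, -5.5, 0, 0],
  [-30, -11, 0, 0],
  [-50, -18, 0, 0],
  [-65, -24, 30, 0],
  [-75, -50, 60, 0],
  [-85, -95, 80, 0],
  [-95, -140, 90, 0],
  [-105, -185, 90, 0],
])

```text
t: 6.6
tcp_pos: [0.4388, -0.0859, 0.2305]
eef_rot: [[-0.936, -0.352, 0.003], [-0.352, 0.936, -0.001], [-0.002, -0.002, -1.0]]
force: [1.4, 0.5, -0.5]
opening: 0.0006
gripper_force: 0.0
```

```bash
python3 m.py; python3 - <<'E'
from h import *
im,d,p=look("top"); P=cloud(d,p)
h,_=head(P,(.588,.118)); x=finial(P,im,h[:2]); print(h,x,(h[:2]-x[0][:2])*1e3)
a=cv2.resize(im[120:240,190:330],None,fx=5,fy=5,interpolation=cv2.INTER_CUBIC); cv2.imwrite("pics/t2.png",a[:,:,::-1])
E
```

```text
fin [ 0.5881  0.1184 -0.0007] 502 0.00078 head [0.5898 0.1189 0.0797] to go vs head mm [1.6 0.5]
6.65 [ 0.4376 -0.0914  0.2298] [ 0.75 -3.31 -0.53] tcp->fin [150.5 209.8]
[0.5880192  0.11775185 0.07925277] (array([0.58780014, 0.11698532, 0.00086394]), 427, np.float64(0.0006472238585902568)) [0.21906568 0.76653268]
```

View pics/t2.png

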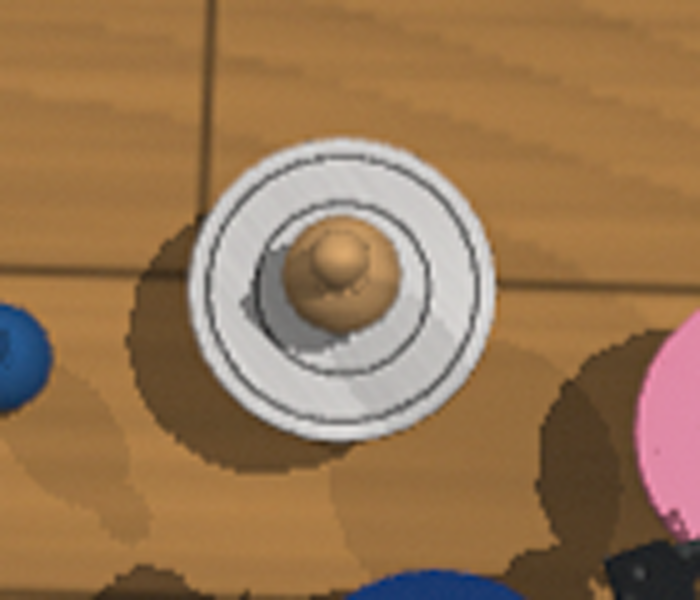

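Both cameras put the finial within 2 mm of the axis. In the crop it stands upright at (341,275) over the smallest ring, and the gripper is well clear. I'll let the arm settle and hand in.

Request:
send_rows([
  [0, 0, 20, 0],
  [0, 0, 20, 0],
  [0, 0, 20, 0],
  [0, 0, 20, 0],
  [0, 0, 20, 0],
])

```text
t: 7.2
tcp_pos: [0.4392, -0.0839, 0.2483]
eef_rot: [[-0.936, -0.352, -0.001], [-0.352, 0.936, 0.0], [0.001, 0.001, -1.0]]
force: [-0.2, -0.6, -0.3]
opening: 0.0007
gripper_force: 0.0
```

```bash
python3 -c "
from rig import manip
print(manip.job_done())"
```

```text
the job is handed in; nothing more can be done
None
```

The bare finial stands upright inside the smallest ring, measured within 2 mm of the turntable's axis by both cameras (the limit is 6 mm). The arm is clear, the other items were not touched, and the job was handed in at about 7 s; no verdict came back.

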